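# Turn the middle menu leaf

### The arm

A 6-joint arm with a two-finger parallel gripper is mounted at the origin on the work surface. World frame = base frame: x ahead of the robot, y to its left, z up, the work surface at z = 0. Lengths are in m, angles in rad, forces in N, time in s.
With the tool pointing down it reaches from about 0.375 to 0.9 m from the base axis. Payload 3.1 kg.
Tool frame: the origin (TCP) lies between the finger pads; the fingertips stand 8 mm ahead of it and the grasp point (between the pads) lies 11 mm behind it (robot.tip_reach is the distance from the TCP to the fingertips, in m); z points along the fingers, y is the direction in which the jaws open and shut (so a half turn about z gives the same grasp; the last joint's range is limited). The gripper opens to 87 mm and grips with 3 to 60 N. Pads are 19 mm wide; open, the fingers measure 117 mm over their backs; the gripper's body (75 mm by 190 mm) begins 51 mm behind the grasp point.
Start: joints at [-0.178, 0.527, 1.433, -0, 1.181, -0.178], TCP at [0.625, 0, 0.192] pointing down, gripper open.
Joint ranges: [-3.08, 3.08], [-0.75, 2.2], [0.22, 2.44], [-1.43, 4.57], [0, 2.65], [-2.85, 2.85]. Speed limits (rad/s): [2.79, 2.79, 3.14, 3.14, 3.14, 3.14].

### API

Orientations are given as a unit quaternion [w, x, y, z].
In Python, from station import robot, camera, ticket gives the robot as it stands. The module is installed in compiled form; this text tells all that it offers.
- The arm moves only by the shell command python3 -m inch 'ROWS' [OPENING] [FORCE]. ROWS is JSON, one flat list of numbers, 6 for each row, row after row: the shift along the tool's x, y, z in mm, then the turn, a rotation vector about the tool's x, y, z in rad. In form: [tx, ty, tz, wx, wy, wz, tx, ty, tz, wx, wy, wz, ...]. A call has 1 to 10 rows; each row is the pose to reach, as a shift and turn from the pose commanded when the call began, along the tool's axes at that moment; what a row does not reach only later rows make up. A row lasts 1/12 s, in which the tool goes at most 41.7 mm and 7.16 degrees, less where a joint would pass 70% of its speed; a pose out of reach is approached as far as the arm can. A call with a gripper value outside its range is refused whole. OPENING is the finger opening in mm, from 0 to 87, set as the call begins (- or left out, the last holds). The fingers move at their own pace and stop on an object; FORCE is the grip in N (left out, the last holds). Time passes only in rows, so rows that repeat a pose let the fingers close. It gives the time, the measured TCP pose, the force and the opening at its end, in the units of the state.
- robot.read_state(): the state, without advancing time (a new reading comes with each control period).
- camera(name): name is "scene" or "side" or "wrist"; returns a dict with "frame" (384x512x3 uint8, red, green, blue), "z_map" (384x512 float32, m along the optical axis (not along the pixel's ray), 0 where there is no reading), "K" (3x3 intrinsics, pixels), "R" (3x3) and "t" (3): a world point X has camera coordinates R X + t; the wrist camera has in their place "T_tool_cam" (4x4, takes a point from camera to tool coordinates, whose origin is the TCP and whose axes are the flange's). Camera axes: x right, y down, z forward; pixel columns grow to the right and rows downward; lengths in m; the calibration is good to about 2 mm. A picture is of the moment at which its call begins: read the wrist's pose just before it.
- ticket.finish_job(): hands the job in, once; it reports no verdict.
The state is a dict: "time_s": time; "joints": joint angles; "dq": joint speeds; "joint_efforts": joint torques, N m; "ee_pos": TCP position; "orientation": TCP orientation; "force": force on the tool from outside, world axes, zero at the start; "ft_torque": the same for the moment, N m; "finger_gap": opening from 0.0 (shut) to 1.0 (fully open).
Only numpy, scipy, OpenCV 4.12 (cv2) and the standard library are available. Lean on these libraries where they do the work, as an engineer would, in place of code of your own. Each camera call takes 0.05 s, during which the arm holds its last target.

### The job

A mix-and-match meal planner, a ring binder with three short stiff leaves side by side along its spine, lies open on the pantry counter; all three leaves stand partly up on the right. Using only your fingertips, push the middle leaf up over the spine from below and press it down flat on the left side, then move clear. Leave the other two leaves as they stand, do not pinch the middle leaf, do not shift or lift the binder, and leave the mug, the jar and the can where they are.

Things in the scene. Friction and masses are not known exactly. Their poses are not given: they have to be found in the camera images.
- binder: Loose open ring binder, 1.2 to 2 kg, lying on the counter: 272 mm along its spine, 364 mm across, 18 mm high (black covers 4 mm, pale blocks of filed sheets on both sides of the spine up to 18 mm; six small rings of 3.4 mm wire arch over the spine up to 35 mm high). Origin: centre of its underside, on the counter. Own x axis: along the spine, away from the robot at yaw 0; own y: across, to the left; z up. Yaw lies within about 0.6 rad of 0.
- leaf_mid (a joint): Angle of the middle leaf about the spine, rad: 0 = flat on the right (binder -y side), 1.57 = upright, 3.14 = flat on the left (+y side), with end stops at 0 and 3.14. The hinge is stiff: the leaf stays at whatever angle it is left and never falls by itself; turning it takes at most about 1.5 N near its outer edge. All three leaves start at angles of their own between 0.4 and 0.75.
- spine (a point): Middle of the hinge axis, which runs along the binder's x axis 20.5 mm above the counter; the middle leaf is centred on this point along the spine.
- edge_mid (a point): Middle of the middle leaf's outer edge, 165 mm from the hinge axis. Each leaf is a rigid plate 4.5 mm thick, 78 mm along the spine, reaching 5 to 165 mm from the hinge axis; neighbouring leaves are 6 mm apart (centres 84 mm apart along the spine). A leaf's underside lies 2.5 mm and its upper side 2 mm from the plane through the hinge axis.
- edge_near (a point): Middle of the outer edge of the leaf next to the middle one on the binder's -x side (nearer the robot); same size and hinge. To be left alone.
- edge_far (a point): Middle of the outer edge of the leaf on the binder's +x side (farther from the robot); same size and hinge. To be left alone.
- board_mid: The pale wooden underside layer of the middle leaf (2.5 mm): this is the side to push; it faces down at angle 0 and up once the middle leaf has been turned over. Origin on the hinge axis, half-way along the leaf; moves with the leaf.
- face_mid: The white upper layer of the middle leaf (2 mm) with a printed picture; it faces up at angle 0 and down once turned over. Same origin as the board.
- mug: Loose white mug, 76 mm across, 88 mm high, handle at its +y; stands to the left of the binder. Origin: centre of its underside.
- jar: Loose amber glass jar with a dark lid, 60 mm across, 100 mm high; stands beyond the binder's far end. Origin: centre of its underside.
- can: Loose food can, 66 mm across, 110 mm high; stands beyond the binder's far end, beside the jar. Origin: centre of its underside.

How it is judged:
By the outcome, as a careful person would: the job done as asked, in the order asked, and still so for the second after the job is handed in, with the robot touching nothing.
It also fails if it takes over 40 s, if anything falls off the work surface, if the arm or the gripper's body presses on something with over 40 N, if the wrist force passes 120 N, or if a joint passes its speed limit or range.

## Working session

There is one attempt and no reset: what is moved stays moved. The work goes in short steps, Python scripts to look and compute and a shell command to move; the robot and the scene stay as the last step left them, time stands still between calls to the robot, and variables do not carry over. Pictures are saved under pics/ and viewed, and the job is handed in when it is done.

```bash
mkdir -p pics; python3 - <<'E'
from station import robot,camera
import cv2,numpy as np
s=robot.read_state();print({k:np.round(v,3).tolist() for k,v in s.items()})
for n in("scene","side","wrist"):
    c=camera(n);cv2.imwrite(f"pics/{n}0.png",c["frame"][:,:,::-1]);np.savez(f"{n}0.npz",**c)
    print(n,c["K"].tolist(),[np.round(c[k],3).tolist() for k in c if k in("R","t","T_tool_cam")])
E
```

```text
{'time_s': 0.0, 'joints': [-0.178, 0.528, 1.434, -0.0, 1.181, -0.179], 'dq': [-0.0, -0.002, -0.0, -0.001, -0.0, 0.0], 'joint_efforts': [-0.001, -44.005, -17.659, 0.063, 0.058, -0.0], 'ee_pos': [0.624, 0.0, 0.191], 'orientation': [-0.001, 0.707, 0.707, -0.001], 'force': [-0.084, 0.236, -0.207], 'ft_torque': [-0.018, 0.006, 0.0], 'finger_gap': 0.998}
scene [[358.2837781347288, 0.0, 258.98450875450203], [0.0, 358.2837781347288, 190.1216046991333], [0.0, 0.0, 1.0]] [[[0.863, 0.504, 0.015], [0.378, -0.627, -0.681], [-0.334, 0.594, -0.732]], [-0.563, -0.145, 0.95]]
side [[490.4744438779862, 0.0, 259.41069661950746], [0.0, 490.4744438779862, 192.90938595635276], [0.0, 0.0, 1.0]] [[[-0.894, -0.448, -0.01], [-0.263, 0.542, -0.798], [0.363, -0.711, -0.602]], [0.584, 0.135, 1.099]]
wrist [[275.28324363702757, 0.0, 254.5268824013106], [0.0, 275.28324363702757, 191.33601609221122], [0.0, 0.0, 1.0]] [[[-0.0, -0.956, -0.294, 0.081], [1.0, -0.0, 0.0, 0.001], [-0.0, -0.294, 0.956, -0.194], [0.0, 0.0, 0.0, 1.0]]]
```

View pics/scene0.png

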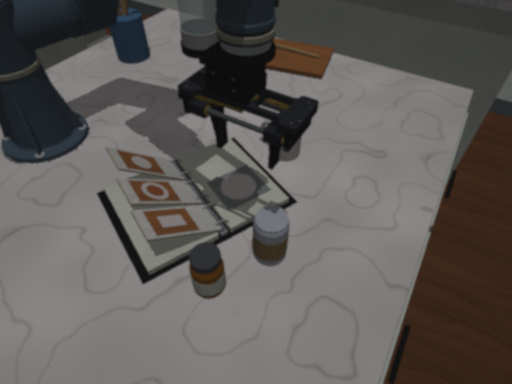

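View pics/side0.png

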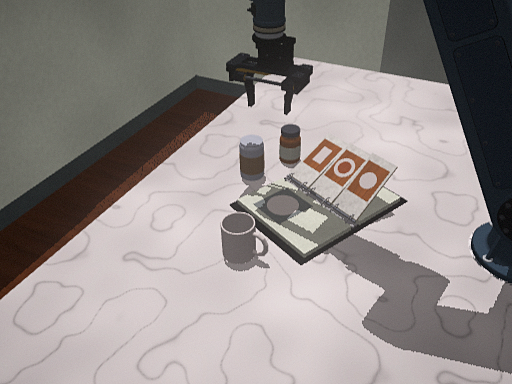

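View pics/wrist0.png

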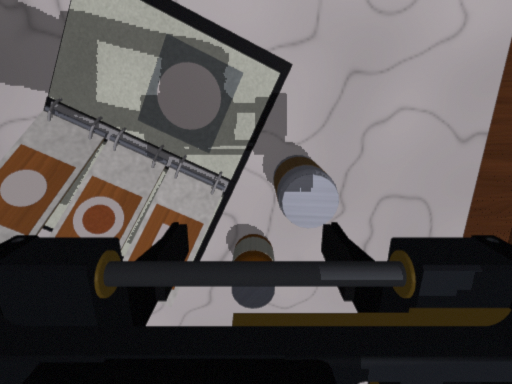

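```bash
python3 - <<'E'
import cv2
a=cv2.imread("pics/scene0.png")[130:310,80:320];cv2.imwrite("pics/scene0c.png",cv2.resize(a,None,fx=3.3,fy=3.3,interpolation=cv2.INTER_CUBIC))
a=cv2.imread("pics/side0.png")[115:275,210:420];cv2.imwrite("pics/side0c.png",cv2.resize(a,None,fx=3.7,fy=3.7,interpolation=cv2.INTER_CUBIC))
E
```

```text
(no output)
```

View pics/scene0c.png

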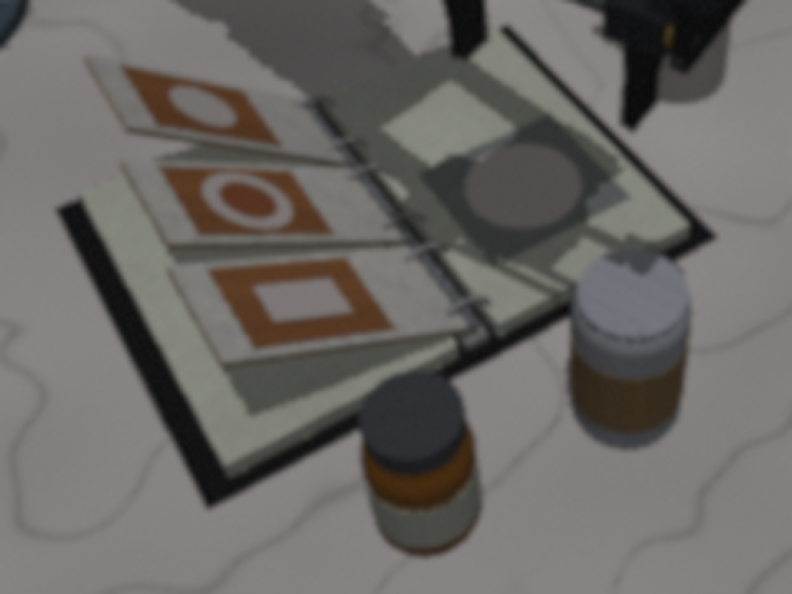

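View pics/side0c.png

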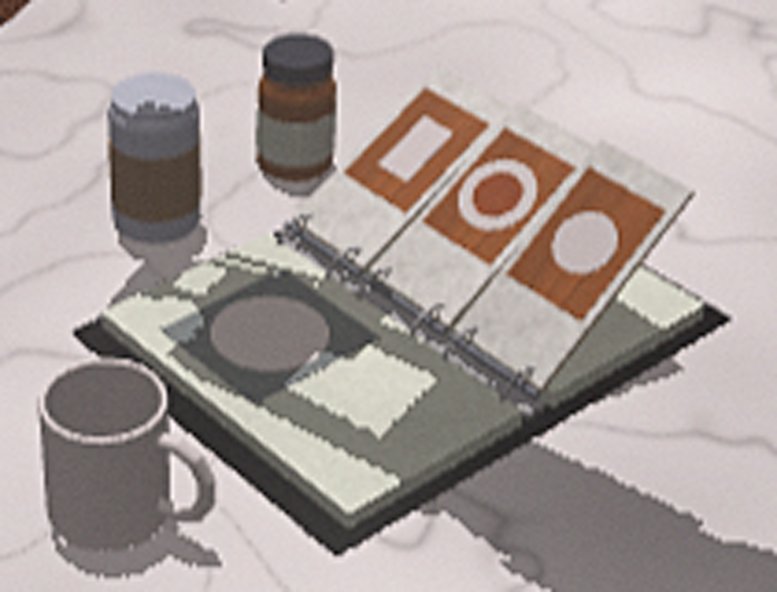

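```bash
cat > h.py <<'E'
import numpy as np,cv2
def load(n): return dict(np.load(n+".npz"))
def ray(c,u,v,z):
    d=c["R"].T@np.linalg.inv(c["K"])@np.array([u,v,1.]);o=-c["R"].T@c["t"];return o+d*(z-o[2])/d[2]
def cloud(c):
    h,w=c["z_map"].shape;u,v=np.meshgrid(np.arange(w),np.arange(h));z=c["z_map"].astype(float)
    p=np.stack([(u-c["K"][0,2])*z/c["K"][0,0],(v-c["K"][1,2])*z/c["K"][1,1],z],-1)
    return (p-c["t"])@c["R"]
def poly(c,pts):
    m=np.zeros(c["z_map"].shape,np.uint8);cv2.fillPoly(m,[np.int32(np.round(pts))],1);m=(m>0)&(c["z_map"]>0);return cloud(c)[m]
def plane(P):
    for i in range(3):
        m=P.mean(0);n=np.linalg.svd(P-m,full_matrices=False)[2][2];n*=np.sign(n[2]);r=(P-m)@n;P=P[abs(r)<max(.003,2*r.std())]
    return m,n,r.std()
E
python3 - <<'E'
from h import *
a=load("scene0");b=load("side0")
S=lambda x,y:(x/3.3+80-.35,y/3.3+130-.35);D=lambda x,y:(x/3.7+210-.36,y/3.7+115-.36)
for nm,p in dict(nr=(60,208),fr=(210,503),fl=(712,237),nl=(503,30)).items(): print("scene",nm,ray(a,*S(*p),.003).round(4))
for nm,p in dict(nr=(728,318),fl=(75,330),nl=(340,548)).items(): print("side",nm,ray(b,*D(*p),.003).round(4))
for nm,c,f,ps in [("near",a,S,[(130,70),(270,110),(335,150),(140,122)]),("mid",a,S,[(140,170),(310,180),(370,230),(180,235)]),("far",a,S,[(190,275),(350,265),(430,325),(230,350)]),
 ("near",b,D,[(590,160),(680,200),(545,375),(480,330)]),("mid",b,D,[(505,125),(570,165),(450,315),(385,265)]),("far",b,D,[(420,95),(485,125),(370,255),(300,215)])]:
    P=poly(c,[f(*q) for q in ps]);m,n,r=plane(P);print(nm,len(P),m.round(4),n.round(3),round(r,4),"tilt",np.arccos(n[2]).round(3),"az",np.arctan2(n[1],n[0]).round(3))
# counter check
print(poly(b,[(300,300),(340,300),(340,330),(300,330)])[:,2].mean())
for nm,ps in dict(near=[(593,142),(693,192),(545,395)],mid=[(503,100),(580,158),(452,328)],far=[(425,80),(497,108),(372,268)]).items():
    for q in ps:
        u,v=np.round(D(*q)).astype(int);print(nm,q,cloud(b)[v-1:v+2,u-1:u+2].reshape(-1,3)[4].round(3))
E
```

```text
scene nr [ 0.2747 -0.0777  0.003 ]
scene fr [ 0.517  -0.1929  0.003 ]
scene fl [0.6702 0.1294 0.003 ]
scene nl [0.4283 0.2409 0.003 ]
side nr [ 0.2726 -0.0772  0.003 ]
side fl [0.6715 0.1311 0.003 ]
side nl [0.4271 0.2447 0.003 ]
near 659 [ 0.37   -0.0056  0.0793] [0.272 0.563 0.78 ] 0.0006 tilt 0.676 az 1.121
mid 1026 [ 0.4383 -0.0511  0.0738] [0.226 0.477 0.85 ] 0.0008 tilt 0.556 az 1.129
far 1302 [ 0.5128 -0.093   0.0693] [0.201 0.423 0.884] 0.0008 tilt 0.487 az 1.127
near 1415 [0.364  0.0075 0.0757] [0.268 0.563 0.782] 0.0016 tilt 0.673 az 1.126
mid 1150 [ 0.4431 -0.0316  0.065 ] [0.238 0.475 0.847] 0.0017 tilt 0.56 az 1.106
far 985 [ 0.5178 -0.0665  0.0587] [0.209 0.42  0.883] 0.0016 tilt 0.489 az 1.11
0.001078780135303665
near (593, 142) [ 0.421 -0.257  0.003]
near (693, 192) [ 0.333 -0.224 -0.001]
near (545, 395) [0.359 0.066 0.012]
mid (503, 100) [ 0.461 -0.131  0.098]
mid (580, 158) [ 0.391 -0.079  0.1  ]
mid (452, 328) [0.436 0.028 0.013]
far (425, 80) [ 0.525 -0.144  0.093]
far (497, 108) [ 0.463 -0.121  0.097]
far (372, 268) [0.505 0.005 0.026]
```

```bash
cat >> h.py <<'E'
C=np.array([.4725,.0255,0]);YAW=-.445
def B():
    return np.array([[np.cos(YAW),-np.sin(YAW),0],[np.sin(YAW),np.cos(YAW),0],[0,0,1.]])
def w(p): return C+B()@np.array(p)
def b(p): return B().T@(np.array(p)-C)
def leafpt(k,s,r,th,off=.002):  # k -1,0,1; s along spine; upper side
    return w([k*.084+s,-r*np.cos(th)+off*np.sin(th),.0205+r*np.sin(th)+off*np.cos(th)])
def proj(c,X):
    p=c["K"]@(c["R"]@X+c["t"]);return p[:2]/p[2]
def overlay(c,ths,fn,crop,f):
    x0,y0,x1,y1=crop;im=cv2.resize(c["frame"][y0:y1,x0:x1,::-1],None,fx=f,fy=f,interpolation=cv2.INTER_CUBIC)
    def pl(Ps,col):
        q=np.array([(proj(c,P)-[x0,y0]+.5)*f for P in Ps]);cv2.polylines(im,[np.int32(q)],True,col,1,cv2.LINE_AA)
    for z in(.002,): pl([w([x,y,z]) for x,y in[(-.136,-.182),(.136,-.182),(.136,.182),(-.136,.182)]],(0,255,0))
    for k,t in zip((-1,0,1),ths): pl([leafpt(k,s,r,t) for s,r in[(-.039,.005),(.039,.005),(.039,.165),(-.039,.165)]],(0,0,255))
    cv2.imwrite(fn,im)
E
python3 - <<'E'
from h import *
a=load("scene0");c=load("side0")
overlay(a,(.675,.558,.488),"pics/ov_a.png",(80,130,320,310),3.3)
overlay(c,(.675,.558,.488),"pics/ov_b.png",(210,115,420,275),3.7)
for nm,P in [("can",poly(c,[(242,138),(260,138),(260,146),(242,146)])),("jar",poly(c,[(285,128),(298,128),(298,132),(285,132)])),("mug",poly(c,[(225,215),(250,215),(250,230),(225,230)]))]:
    print(nm,np.median(P,0).round(3),b(np.median(P,0)).round(3))
E
```

```text
can [ 0.677 -0.004  0.111] [0.198 0.062 0.111]
jar [ 0.615 -0.123  0.101] [ 0.192 -0.073  0.101]
mug [0.586 0.244 0.063] [0.008 0.246 0.063]
```

View pics/ov_a.png

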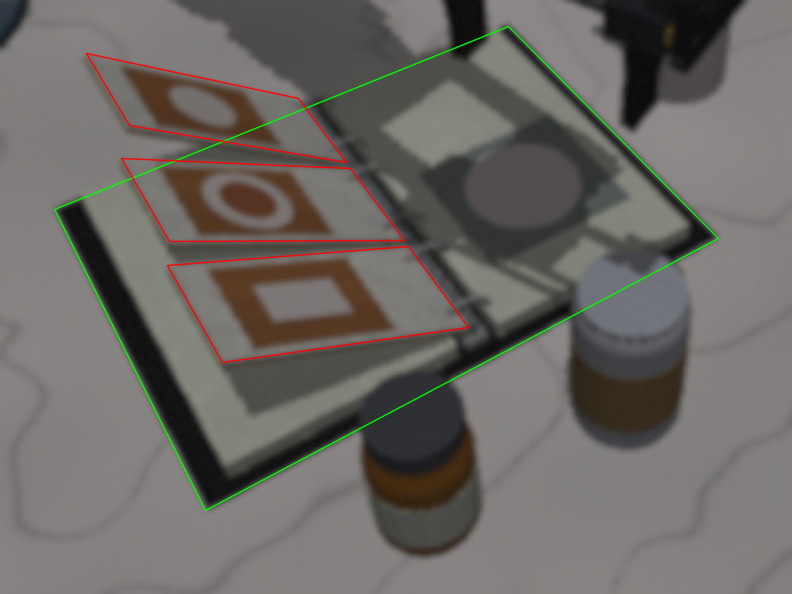

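View pics/ov_b.png

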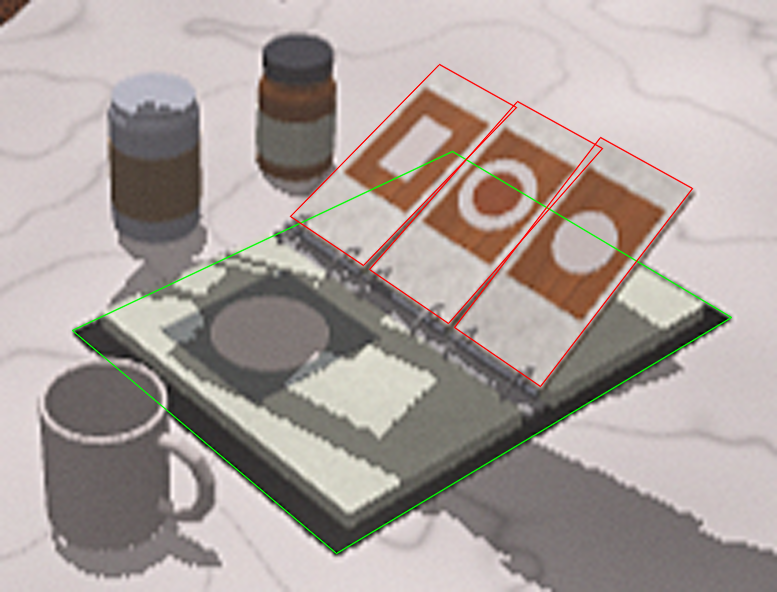

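```bash
cat >> h.py <<'E'
from scipy.spatial.transform import Rotation as Ro
def now():
    from station import robot
    s=robot.read_state();q=np.array(s["orientation"]);R=Ro.from_quat(q[[1,2,3,0]]);p=np.array(s["ee_pos"])
    M=B().T@R.as_matrix();tilt=np.arctan2(M[1,2],-M[2,2])
    print("t",round(s["time_s"],2),"b",(b(p)*1e3).round(1),"tilt",tilt.round(3),"tip",(b(p+R.as_matrix()[:,2]*.008)*1e3).round(1),"F",(B().T@np.array(s["force"])).round(1),"gap",round(s["finger_gap"],2),"q",np.round(s["joints"],2))
    return p,R
def tgt(p,R,u,v,z,t):
    T=np.column_stack([[0,np.cos(t),np.sin(t)],[1,0,0],[0,np.sin(t),-np.cos(t)]])
    T=B()@T
    d=R.inv().apply(w([u,v,z])-p)*1e3;r=(R.inv()*Ro.from_matrix(T)).as_rotvec();return np.r_[d.round(1),r.round(3)].tolist()
E
python3 - <<'E'
from h import *
p,R=now()
print(tgt(p,R,0,-.24,.2,0))
E
```

```text
t 0.15 b [148.   42.5 191.6] tilt -0.0 tip [148.   42.5 183.6] F [ 0.4  0.7 -0.5] gap 1.0 q [-0.18  0.53  1.43 -0.    1.18 -0.18]
[-191.3, -255.2, -8.0, -0.002, 0.0, 0.445]
```

```bash
python3 -m inch '[-19,-26,-10,0,0,0.05, -38,-51,-15,0,0,0.1, -57,-77,-20,0,0,0.16, -76,-102,-20,0,0,0.22, -96,-128,-20,0,0,0.27, -115,-153,-20,0,0,0.32, -134,-179,-20,0,0,0.37, -153,-204,-16,0,0,0.41, -172,-230,-12,0,0,0.445, -191,-255,-8,0,0,0.445]' 0 10; python3 - <<'E'
from h import *
p,R=now()
print(tgt(p,R,0,-.24,.2,.7))
E
```

```text
time_s: 0.98
ee_pos: [0.3685, -0.1914, 0.2003]
orientation: [0.0, 0.846, 0.533, -0.0]
force: [0.7, -0.8, -0.0]
finger_gap: 0.323
t 0.98 b [  -0.5 -240.6  200.3] tilt -0.0 tip [  -0.5 -240.6  192.3] F [ 1.  -0.4 -0. ] gap 0.32 q [-0.75  0.23  1.92 -0.    0.99 -0.3 ]
[0.6, 0.5, 0.3, 0.0, 0.7, -0.001]
```

```bash
python3 -m inch '[0,0,0,0,0.1,0, 0,0,0,0,0.2,0, 0,0,0,0,0.3,0, 0,0,0,0,0.4,0, 0,0,0,0,0.5,0, 0,0,0,0,0.6,0, 0,0,0,0,0.7,0, 0,0,0,0,0.7,0, 0,0,0,0,0.7,0]' 0; python3 - <<'E'
from h import *
p,R=now()
print(tgt(p,R,0,-.2,.1,.7))
from station import camera
c=camera("side");cv2.imwrite("pics/side1.png",c["frame"][:,:,::-1])
c=camera("scene");cv2.imwrite("pics/scene1.png",c["frame"][:,:,::-1])
E
```

```text
time_s: 1.73
ee_pos: [0.3695, -0.1916, 0.1995]
orientation: [-0.183, 0.795, 0.5, 0.29]
force: [0.7, -0.1, 0.4]
finger_gap: 0.003
t 1.73 b [   0.5 -240.3  199.5] tilt 0.7 tip [   0.5 -235.2  193.4] F [0.7 0.2 0.4] gap 0.0 q [-1.19  0.44  1.87  0.51  1.37 -0.98]
[-33.3, -0.4, 102.1, -0.0, 0.0, -0.003]
```

View pics/side1.png

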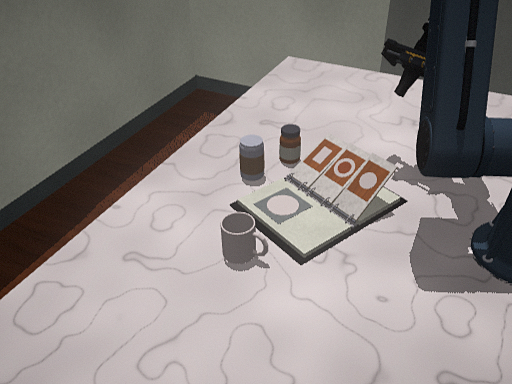

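View pics/scene1.png

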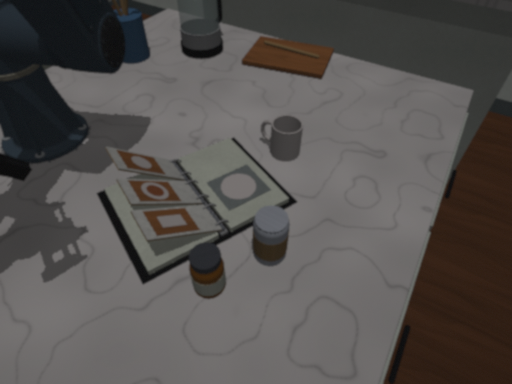

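```bash
python3 - <<'E'
from h import *
p,R=now()
print(tgt(p,R,0,-.2,.124,.95));print(tgt(p,R,0,-.1425,.083,.95))
E
```

```text
t 1.83 b [   0.3 -238.8  200.6] tilt 0.699 tip [   0.3 -233.6  194.5] F [ 0.3 -0.1  0.7] gap 0.01 q [-1.18  0.44  1.87  0.51  1.37 -0.98]
[-19.6, -0.2, 83.6, -0.001, 0.251, 0.0]
[-1.9, -0.2, 152.0, -0.001, 0.251, 0.0]
```

```bash
python3 -m inch '[-5,0,20,0,0.06,0, -10,0,42,0,0.13,0, -15,0,63,0,0.2,0, -20,0,84,0,0.25,0, -20,0,84,0,0.25,0, -15,0,102,0,0.25,0, -10,0,120,0,0.25,0, -6,0,138,0,0.25,0, -2,0,152,0,0.25,0, -2,0,152,0,0.25,0]'; python3 - <<'E'
from h import *
p,R=now()
from station import camera
c=camera("wrist");cv2.imwrite("pics/wrist2.png",c["frame"][:,:,::-1])
c=camera("side");cv2.imwrite("pics/side2.png",cv2.resize(c["frame"][60:260,240:500,::-1],None,fx=3,fy=3))
E
```

```text
time_s: 2.67
ee_pos: [0.4115, -0.1009, 0.0842]
orientation: [-0.245, 0.751, 0.476, 0.386]
force: [0.3, 0.8, -0.9]
finger_gap: 0.01
t 2.67 b [  -0.7 -140.4   84.2] tilt 0.95 tip [  -0.7 -133.9   79.5] F [-0.1  0.9 -0.9] gap 0.01 q [-1.11  0.79  2.01  0.76  1.18 -1.28]
```

View pics/wrist2.png

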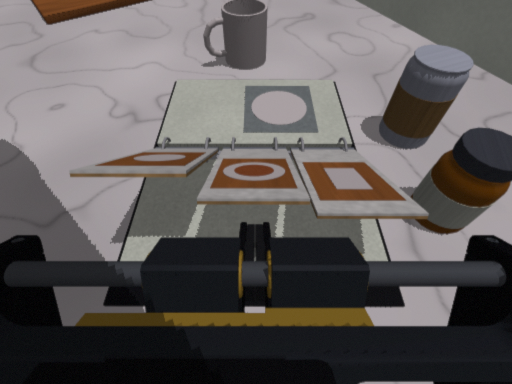

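View pics/side2.png

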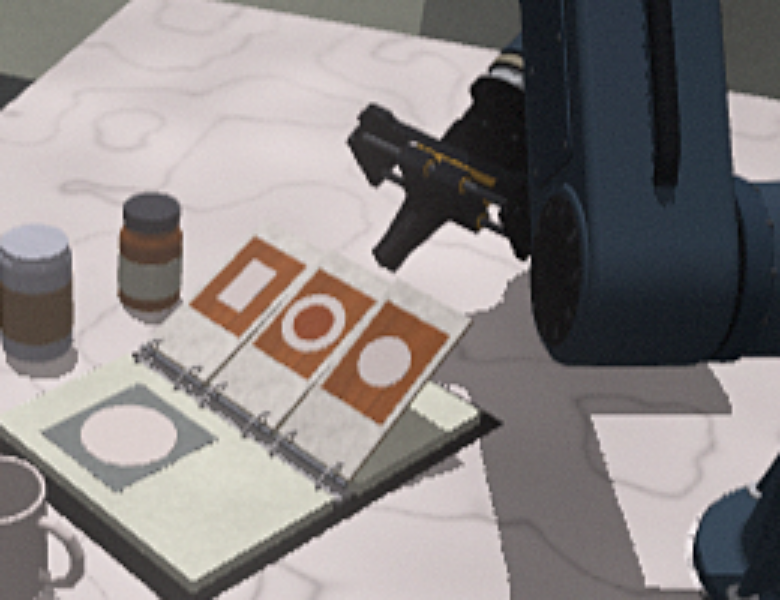

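```bash
python3 - <<'E'
from h import *
from station import camera
p,R=now()
c=camera("wrist");cv2.imwrite("pics/wrist3.png",c["frame"][:,:,::-1]);d=camera("side")
Ti=np.linalg.inv(c["T_tool_cam"])
def pw(X):
    q=c["K"]@(Ti[:3,:3]@(R.inv().apply(X-p))+Ti[:3,3]);return (q[:2]/q[2]).round(0)
tip=p+R.apply([0,0,.008])
for nm,X in [("tip",tip),("TCP",p),("edge",leafpt(0,0,.165,.558)),("spine",w([0,0,.0205]))]: print(nm,X.round(3),"wrist",pw(X),"side",proj(d,X).round(0))
print(c["z_map"][215:300:10,255].round(3))
cv2.imwrite("pics/side3.png",cv2.resize(d["frame"][100:220,310:470,::-1],None,fx=5,fy=5))
E
```

```text
t 2.77 b [   0.8 -142.7   84.1] tilt 0.948 tip [   0.8 -136.2   79.5] F [ 0.3 -0.7  0.6] gap 0.01 q [-1.12  0.79  2.    0.76  1.18 -1.28]
tip [ 0.415 -0.098  0.079] wrist [253. 217.] side [358. 158.]
TCP [ 0.412 -0.104  0.084] wrist [253. 221.] side [360. 156.]
edge [ 0.413 -0.1    0.11 ] wrist [252. 197.] side [361. 148.]
spine [0.472 0.026 0.02 ] wrist [253. 149.] side [319. 196.]
[0.288 0.174 0.161 0.154 0.139 0.089 0.086 0.087 0.135]
```

View pics/side3.png

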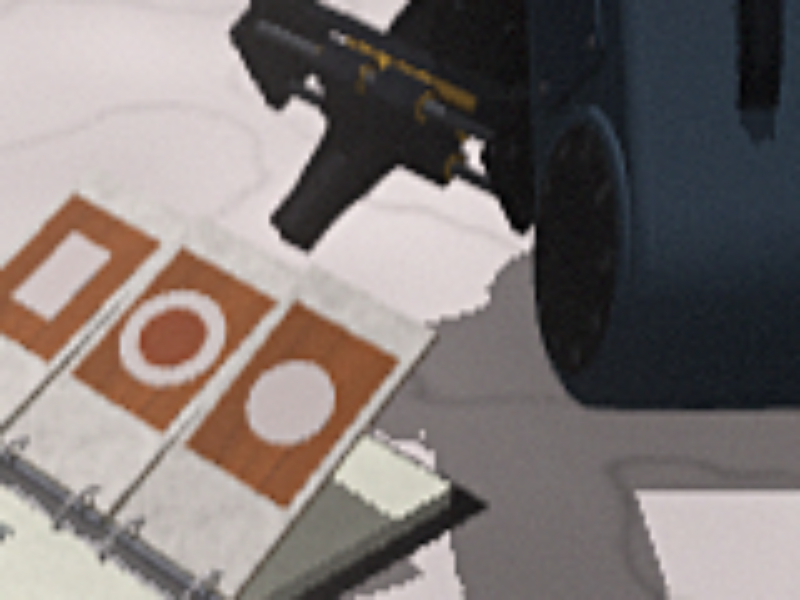

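```bash
cat >> h.py <<'E'
def sweep(th,t=None,dz=0):
    if t is None: t=max(0,np.pi/2-th+.1)
    r=.142-.025*max(0,th-1.57)/1.57
    a=np.array([-np.sin(t),np.cos(t)]);n=np.array([np.cos(t),np.sin(t)])
    P=np.array([-r*np.cos(th)-.0025*np.sin(th),.0205+r*np.sin(th)-.0025*np.cos(th)])-.0095*n+.008*a
    return P[0],P[1]+dz,t
def rows(ths):
    p,R=now()
    for th in ths:
        v,z,t=sweep(th);x=tgt(p,R,0,v,z,t);print(round(th,2),"v,z,t",round(v,3),round(z,3),round(t,2)," ",[round(e) for e in x[:3]]+[round(e,2) for e in x[3:]])
E
python3 - <<'E'
from h import *
rows(np.r_[.42,.48,np.arange(.54,1.0,.06)])
E
```

```text
t 2.87 b [   1.5 -143.9   83.7] tilt 0.947 tip [   1.5 -137.4   79.1] F [ 0.4  0.2 -0.2] gap 0.01 q [-1.12  0.79  2.    0.76  1.18 -1.28]
0.42 v,z,t -0.141 0.07 1.25   [-10, -2, 10, 0.0, 0.3, 0.0]
0.48 v,z,t -0.138 0.078 1.19   [-1, -2, 8, 0.0, 0.24, 0.0]
0.54 v,z,t -0.134 0.086 1.13   [8, -2, 6, 0.0, 0.18, 0.0]
0.6 v,z,t -0.13 0.094 1.07   [16, -2, 5, 0.0, 0.12, 0.0]
0.66 v,z,t -0.126 0.102 1.01   [25, -2, 4, 0.0, 0.06, 0.0]
0.72 v,z,t -0.12 0.109 0.95   [34, -1, 4, 0.0, 0.0, 0.0]
0.78 v,z,t -0.115 0.116 0.89   [43, -1, 4, 0.0, -0.06, 0.0]
0.84 v,z,t -0.109 0.123 0.83   [52, -1, 5, 0.0, -0.12, 0.0]
0.9 v,z,t -0.103 0.129 0.77   [61, -1, 7, 0.0, -0.18, 0.0]
0.96 v,z,t -0.096 0.135 0.71   [70, -1, 9, 0.0, -0.24, 0.0]
```

```bash
python3 -m inch '[-5,-1,4,0,0.1,0, -6,-2,8,0,0.2,0, -1,-2,8,0,0.24,0, 4,-2,7,0,0.21,0, 8,-2,6,0,0.18,0, 12,-2,6,0,0.15,0, 16,-2,5,0,0.12,0, 25,-2,4,0,0.06,0, 34,-1,4,0,0,0, 34,-1,4,0,0,0]'; python3 - <<'E'
from h import *
p,R=now()
from station import camera
d=camera("side");np.savez("side4.npz",**d);overlay(d,(.675,.72,.488),"pics/side4.png",(210,95,420,275),3.3)
c=camera("wrist");cv2.imwrite("pics/wrist4.png",c["frame"][:,:,::-1])
E
```

```text
time_s: 3.7
ee_pos: [0.4208, -0.0819, 0.1111]
orientation: [-0.242, 0.752, 0.476, 0.387]
force: [-0.7, -0.1, 0.8]
finger_gap: 0.005
t 3.7 b [  -0.4 -119.2  111.1] tilt 0.947 tip [  -0.4 -112.7  106.5] F [-0.6 -0.4  0.8] gap 0.0 q [-1.08  0.73  2.03  0.78  1.2  -1.24]
```

View pics/side4.png

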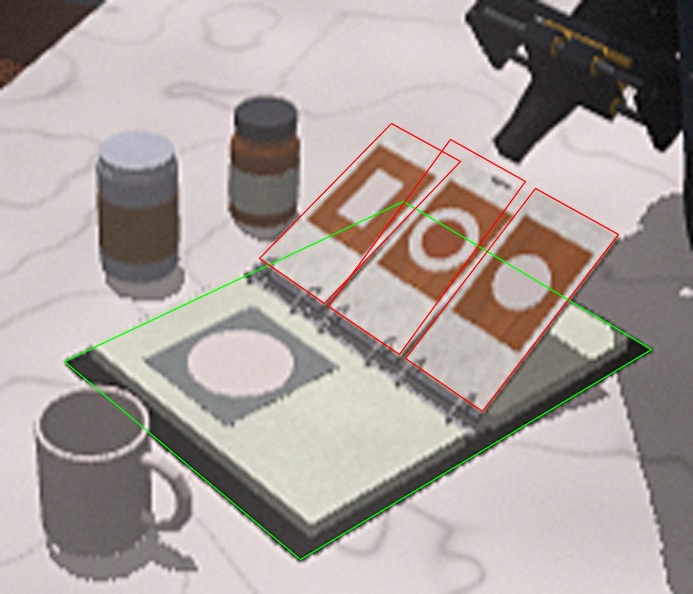

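View pics/wrist4.png

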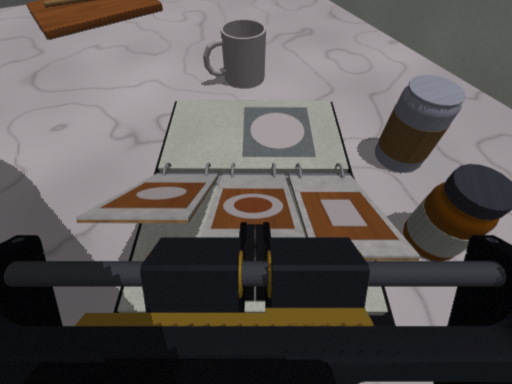

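```bash
python3 - <<'E'
import cv2
from h import *
a=cv2.imread("pics/wrist3.png")[140:260,190:320];e=cv2.imread("pics/wrist4.png")[140:260,190:320]
cv2.imwrite("pics/z1.png",cv2.resize(np.hstack([a,e]),None,fx=3,fy=4.5,interpolation=cv2.INTER_NEAREST))
c=load("side4");P=cloud(c)
for u,v in [(361,150),(362,151),(364,148),(366,143),(366,140),(368,136),(361,153)]:
    print(u,v,c["frame"][v,u],(b(P[v,u])*1e3).round(0))
E
```

```text
361 150 [114 109 107] [  -7. -133.  109.]
362 151 [180 174 169] [  -9. -135.  106.]
364 148 [222 211 211] [ 105. -284.    3.]
366 143 [22 18 18] [ -10. -145.  127.]
366 140 [46 43 40] [  -6. -149.  132.]
368 136 [47 40 39] [  -7. -153.  143.]
361 153 [211 204 200] [  -8. -133.  101.]
```

View pics/z1.png

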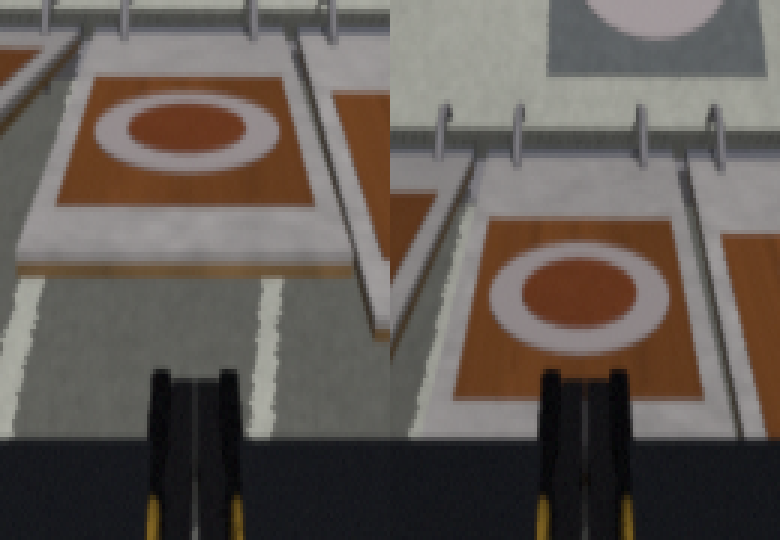

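```bash
python3 - <<'E'
from h import *
from station import robot
print(robot.tip_reach,[x for x in dir(robot) if x[0]!='_'])
a=load("scene0");P=cloud(a)
for u,v in [(273,164),(273,160),(273,157),(272,153),(223,144),(222,141)]: print(u,v,a["frame"][v,u],P[v,u].round(3))
b_=load("side0");P=cloud(b_)
for u,v in [(254,112),(253,109),(289,112),(288,110),(287,107)]: print(u,v,b_["frame"][v,u],P[v,u].round(3))
c=load("wrist0");z=c["z_map"]
T=c["T_tool_cam"]
def tl(u,v):
    d=z[v,u];q=np.array([(u-c["K"][0,2])*d/c["K"][0,0],(v-c["K"][1,2])*d/c["K"][1,1],d]);return (T[:3,:3]@q+T[:3,3]).round(3)
for u,v in [(330,228),(335,235),(340,240),(180,230),(175,240)]: print(u,v,tl(u,v))
E
```

```text
0.008 ['PlanningError', 'read_state', 'tip_reach']
273 164 [14 15 15] [ 0.677 -0.008  0.229]
273 160 [12 11 13] [ 0.677 -0.009  0.239]
273 157 [13 13 12] [ 0.678 -0.011  0.247]
272 153 [14 13 15] [ 0.677 -0.013  0.255]
223 144 [32 32 31] [ 0.582 -0.004  0.225]
222 141 [16 17 18] [ 0.581 -0.006  0.233]
254 112 [210 200 200] [ 0.842 -0.337  0.003]
253 109 [211 201 202] [ 0.858 -0.36  -0.   ]
289 112 [205 192 192] [ 0.738 -0.39   0.002]
288 110 [48 45 45] [0.573 0.003 0.23 ]
287 107 [55 50 51] [0.572 0.011 0.242]
330 228 [ 0.009  0.048 -0.038]
335 235 [ 0.01   0.048 -0.049]
340 240 [ 0.009  0.049 -0.054]
180 230 [ 0.009 -0.044 -0.041]
175 240 [ 0.01  -0.044 -0.054]
```

```bash
python3 -m inch '[5,0,-15,0,0,0, 5,0,-35,0,0,0, 5,0,-55,0,0,0, 5,0,-75,0,0,0, 5,0,-75,0,0,0]'; sed -i 's/+.008\*a$/-.034*a/; s/z_dummy//' h.py; sed -i 's/\[:,2\]\*.008)/[:,2]*-.034)/' h.py; grep -n "034" h.py; python3 - <<'E'
from h import *
p,R=now()
from station import camera
d=camera("side");np.savez("side5.npz",**d);overlay(d,(.675,.558,.488),"pics/side5.png",(210,75,440,275),3.)
P=cloud(d);bp=(P-C)@B();m=(abs(bp[...,0])<.03)&(bp[...,1]<-.03)&(bp[...,1]>-.145)&(bp[...,2]>.03)&(bp[...,2]<.12)
print(plane(P[m]),np.arccos(plane(P[m])[1][2]))
v,z,t=sweep(.42);print(v,z,t)
print(tgt(p,R,0,-.17-.06,z+.02,t),tgt(p,R,0,v,z,t))
E
```

```text
time_s: 4.22
ee_pos: [0.3958, -0.1403, 0.1557]
orientation: [-0.241, 0.753, 0.474, 0.387]
force: [0.1, 0.6, 0.4]
finger_gap: 0.005
36:    print("t",round(s["time_s"],2),"b",(b(p)*1e3).round(1),"tilt",tilt.round(3),"tip",(b(p+R.as_matrix()[:,2]*-.034)*1e3).round(1),"F",(B().T@np.array(s["force"])).round(1),"gap",round(s["finger_gap"],2),"q",np.round(s["joints"],2))
46:    P=np.array([-r*np.cos(th)-.0025*np.sin(th),.0205+r*np.sin(th)-.0025*np.cos(th)])-.0095*n-.034*a
t 4.22 b [   2.1 -182.7  155.7] tilt 0.946 tip [   1.9 -210.2  175.5] F [-0.1  0.6  0.4] gap 0.01 q [-1.18  0.64  1.95  0.67  1.36 -1.16]
(array([ 0.43567295, -0.04992906,  0.0771825 ]), array([0.2249278 , 0.47189861, 0.85247826]), np.float64(0.0017067018732368781)) 0.5500884977751628
-0.10139240876804678 0.056406262450946994 1.2507963267948967
[-92.0, -2.3, 7.9, 0.006, 0.305, 0.002] [-33.0, -2.9, 124.0, 0.006, 0.305, 0.002]
```

View pics/side5.png

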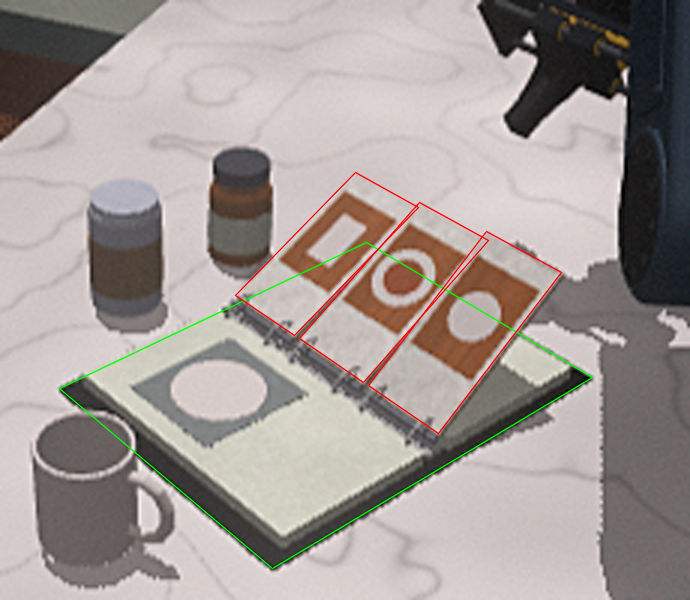

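```bash
python3 - <<'E'
from h import *
p,R=now()
d=load("side5");P=cloud(d);bp=(P-C)@B()*1e3
for z in(.008,-.03,-.034,-.038): print(z,proj(d,p+R.apply([0,0,z])).round(1))
for v in range(112,124): print(v,[(u,int(d["frame"][v,u].mean()),bp[v,u].round(0).tolist()) for u in(382,386)])
v,z,t=sweep(.45,1.1);print(v,z,t)
print(tgt(p,R,0,v-.09*np.sin(1.1),z+.09*np.cos(1.1),t),tgt(p,R,0,v,z,t))
E
```

```text
t 4.27 b [   1.2 -181.   155.3] tilt 0.948 tip [   1.1 -208.6  175.1] F [-0.2  0.2  0.1] gap 0.0 q [-1.18  0.64  1.95  0.67  1.36 -1.16]
0.008 [371.7 129.5]
-0.03 [381.1 118.1]
-0.034 [382.1 116.9]
-0.038 [383.1 115.7]
112 [(382, 51, [4.0, -209.0, 188.0]), (386, 38, [-7.0, -210.0, 192.0])]
113 [(382, 45, [2.0, -206.0, 187.0]), (386, 39, [-8.0, -210.0, 189.0])]
114 [(382, 50, [1.0, -206.0, 184.0]), (386, 38, [-8.0, -211.0, 186.0])]
115 [(382, 46, [-2.0, -202.0, 184.0]), (386, 35, [-9.0, -210.0, 184.0])]
116 [(382, 42, [-3.0, -202.0, 182.0]), (386, 38, [-7.0, -214.0, 179.0])]
117 [(382, 37, [-1.0, -205.0, 177.0]), (386, 33, [-5.0, -217.0, 174.0])]
118 [(382, 32, [2.0, -209.0, 171.0]), (386, 22, [-7.0, -215.0, 173.0])]
119 [(382, 48, [0.0, -209.0, 169.0]), (386, 55, [-9.0, -213.0, 172.0])]
120 [(382, 186, [184.0, -455.0, 4.0]), (386, 140, [178.0, -469.0, 2.0])]
121 [(382, 218, [182.0, -453.0, 2.0]), (386, 202, [177.0, -468.0, -1.0])]
122 [(382, 201, [179.0, -451.0, 0.0]), (386, 207, [170.0, -460.0, 1.0])]
123 [(382, 202, [173.0, -443.0, 2.0]), (386, 203, [166.0, -455.0, 1.0])]
-0.10295901528081237 0.056125250038859736 1.1
[-48.7, -1.4, 32.3, 0.004, 0.152, 0.0] [-35.0, -1.7, 121.2, 0.004, 0.152, 0.0]
```

```bash
python3 -m inch '[-17,0,10,0,0.05,0, -34,-1,20,0,0.1,0, -49,-1,32,0,0.15,0, -49,-1,32,0,0.15,0, -45,-1,50,0,0.15,0, -42,-2,68,0,0.15,0, -39,-2,86,0,0.15,0, -37,-2,104,0,0.15,0, -35,-2,121,0,0.15,0, -35,-2,121,0,0.15,0]'; python3 - <<'E'
from h import *
from station import camera
p,R=now()
c=camera("wrist");cv2.imwrite("pics/wrist6.png",c["frame"][:,:,::-1])
d=camera("side");np.savez("side6.npz",**d);overlay(d,(.675,.558,.488),"pics/side6.png",(210,75,440,275),3.)
rows(np.r_[.48,np.arange(.54,1.0,.06)])
E
```

```text
time_s: 5.1
ee_pos: [0.4267, -0.0602, 0.0578]
orientation: [-0.282, 0.72, 0.455, 0.442]
force: [-0.1, -0.4, 1.2]
finger_gap: 0.005
t 5.1 b [ -4.4 -97.1  57.8] tilt 1.103 tip [  -4.3 -127.4   73.1] F [ 0.1 -0.5  1.2] gap 0.01 q [-1.09  0.95  2.02  0.87  1.21 -1.42]
t 5.2 b [ -2.8 -99.5  57.7] tilt 1.1 tip [  -2.7 -129.8   73.1] F [ 0.5  0.6 -0.1] gap 0.01 q [-1.09  0.95  2.02  0.86  1.21 -1.42]
0.48 v,z,t -0.099 0.062 1.19   [4, 3, -2, -0.0, 0.09, 0.0]
0.54 v,z,t -0.096 0.068 1.13   [11, 3, -2, -0.0, 0.03, 0.0]
0.6 v,z,t -0.093 0.074 1.07   [17, 3, -2, -0.0, -0.03, 0.0]
0.66 v,z,t -0.09 0.079 1.01   [24, 3, -1, -0.0, -0.09, 0.0]
0.72 v,z,t -0.086 0.085 0.95   [30, 3, 0, -0.0, -0.15, 0.0]
0.78 v,z,t -0.082 0.09 0.89   [36, 3, 1, -0.0, -0.21, 0.0]
0.84 v,z,t -0.078 0.095 0.83   [43, 3, 2, -0.0, -0.27, 0.0]
0.9 v,z,t -0.073 0.099 0.77   [49, 3, 4, -0.0, -0.33, 0.0]
0.96 v,z,t -0.069 0.103 0.71   [55, 3, 7, -0.0, -0.39, 0.0]
```

View pics/wrist6.png

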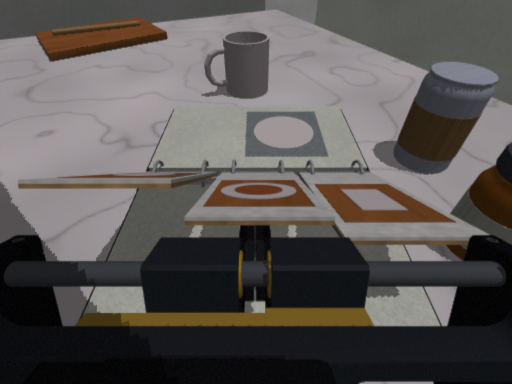

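View pics/side6.png

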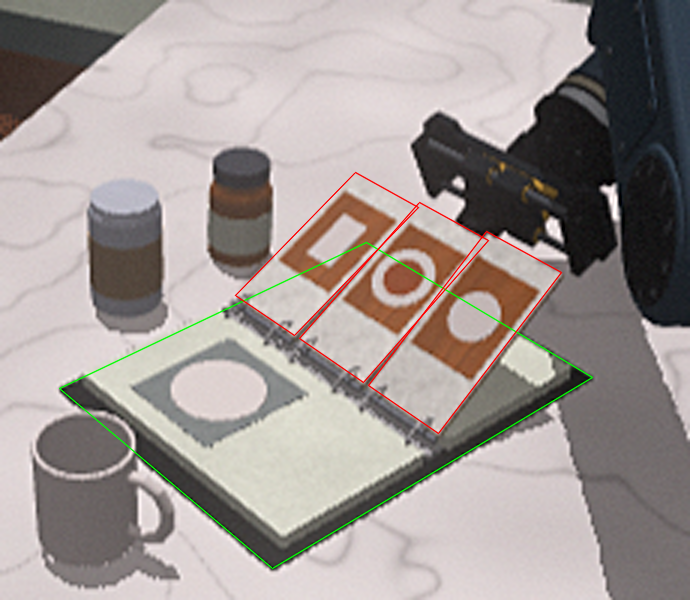

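```bash
python3 -m inch '[4,3,-2,0,0.06,0, 8,3,-2,0,0.05,0, 11,3,-2,0,0.03,0, 14,3,-2,0,0,0, 17,3,-2,0,-0.03,0, 20,3,-2,0,-0.06,0, 24,3,-1,0,-0.09,0, 30,3,0,0,-0.15,0, 36,3,1,0,-0.21,0, 36,3,1,0,-0.21,0]'; python3 - <<'E'
from h import *
from station import camera
p,R=now()
d=camera("side");np.savez("side7.npz",**d);overlay(d,(.675,.78,.488),"pics/side7.png",(210,75,440,275),3.)
rows(np.arange(.84,1.4,.06))
E
```

```text
time_s: 6.03
ee_pos: [0.4372, -0.0479, 0.0916]
orientation: [-0.228, 0.763, 0.484, 0.363]
force: [0.4, 0.7, 0.7]
finger_gap: 0.006
t 6.03 b [ -0.2 -81.4  91.6] tilt 0.887 tip [  -0.2 -107.8  113.1] F [0.  0.8 0.7] gap 0.01 q [-0.98  0.73  2.07  0.86  1.09 -1.25]
t 6.08 b [  0.1 -82.1  90.6] tilt 0.888 tip [ 1.000e-01 -1.085e+02  1.121e+02] F [-0.3 -0.2  0.3] gap 0.01 q [-0.98  0.74  2.07  0.86  1.09 -1.25]
0.84 v,z,t -0.078 0.095 0.83   [6, 0, 1, 0.0, -0.06, 0.0]
0.9 v,z,t -0.073 0.099 0.77   [12, 0, 1, 0.0, -0.12, 0.0]
0.96 v,z,t -0.069 0.103 0.71   [18, 0, 2, 0.0, -0.18, 0.0]
1.02 v,z,t -0.063 0.107 0.65   [25, 0, 4, 0.0, -0.24, 0.0]
1.08 v,z,t -0.058 0.111 0.59   [31, 0, 6, 0.0, -0.3, 0.0]
1.14 v,z,t -0.053 0.114 0.53   [37, 0, 8, 0.0, -0.36, 0.0]
1.2 v,z,t -0.047 0.117 0.47   [43, 0, 10, 0.0, -0.42, 0.0]
1.26 v,z,t -0.041 0.12 0.41   [49, 0, 13, 0.0, -0.48, 0.0]
1.32 v,z,t -0.035 0.122 0.35   [54, 0, 17, 0.0, -0.54, 0.0]
1.38 v,z,t -0.029 0.124 0.29   [60, 0, 20, 0.0, -0.6, 0.0]
```

View pics/side7.png

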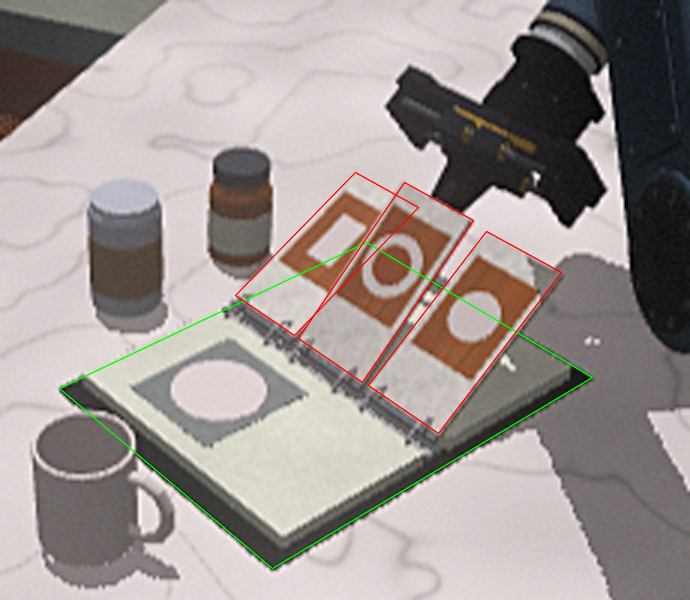

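The middle leaf is now lifted to about 0.78, matching the overlay. The other two leaves and the binder outline are unchanged. I'll continue the sweep.

```bash
python3 -m inch '[6,0,1,0,-0.06,0, 12,0,1,0,-0.12,0, 18,0,2,0,-0.18,0, 25,0,4,0,-0.24,0, 31,0,6,0,-0.3,0, 37,0,8,0,-0.36,0, 43,0,10,0,-0.42,0, 49,0,13,0,-0.48,0, 54,0,17,0,-0.54,0, 60,0,20,0,-0.6,0]'; python3 - <<'E'
from h import *
from station import camera
p,R=now()
d=camera("side");np.savez("side8.npz",**d);overlay(d,(.675,1.38,.488),"pics/side8.png",(210,75,440,275),3.)
rows(np.arange(1.44,2.03,.06))
E
```

```text
time_s: 6.92
ee_pos: [0.46, -0.0021, 0.1226]
orientation: [-0.076, 0.837, 0.528, 0.121]
force: [-1.1, 0.2, -1.4]
finger_gap: 0.008
t 6.92 b [  0.6 -30.3 122.6] tilt 0.287 tip [  0.6 -39.9 155.2] F [-1.1 -0.3 -1.4] gap 0.01 q [-0.47  0.41  2.    0.41  0.78 -0.33]
t 6.97 b [  0.5 -27.9 123.8] tilt 0.287 tip [  0.5 -37.5 156.4] F [0.  1.7 0.3] gap 0.0 q [-0.46  0.41  1.99  0.41  0.78 -0.32]
1.44 v,z,t -0.022 0.126 0.23   [6, 0, 0, 0.0, -0.06, 0.0]
1.5 v,z,t -0.016 0.127 0.17   [12, 0, 0, 0.0, -0.12, 0.0]
1.56 v,z,t -0.01 0.128 0.11   [18, 0, 1, 0.0, -0.18, 0.0]
1.62 v,z,t -0.003 0.127 0.05   [24, 0, 4, 0.0, -0.24, 0.0]
1.68 v,z,t 0.003 0.126 0   [31, 0, 6, 0.0, -0.29, 0.0]
1.74 v,z,t 0.011 0.124 0   [38, 0, 11, 0.0, -0.29, 0.0]
1.8 v,z,t 0.019 0.122 0   [45, 0, 15, 0.0, -0.29, 0.0]
1.86 v,z,t 0.027 0.119 0   [52, 0, 20, 0.0, -0.29, 0.0]
1.92 v,z,t 0.035 0.116 0   [58, 0, 26, 0.0, -0.29, 0.0]
1.98 v,z,t 0.042 0.112 0   [64, 0, 31, 0.0, -0.29, 0.0]
```

View pics/side8.png

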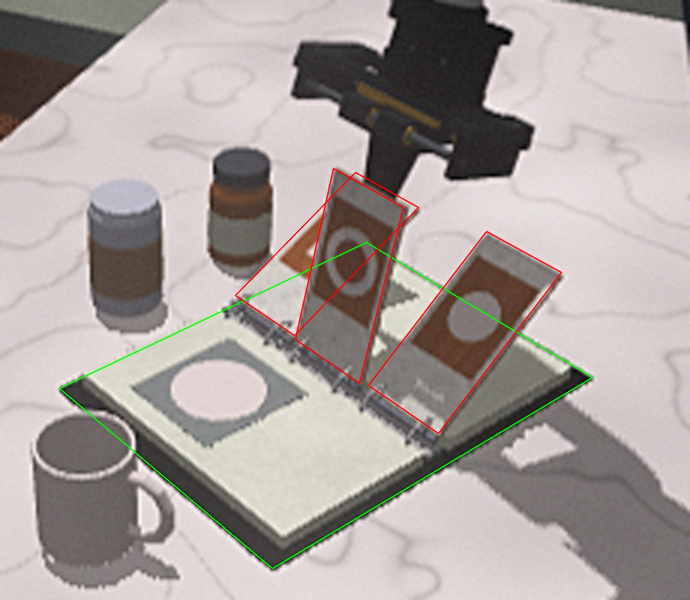

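```bash
python3 -m inch '[6,0,0,0,-0.06,0, 12,0,0,0,-0.12,0, 18,0,1,0,-0.18,0, 24,0,4,0,-0.24,0, 31,0,6,0,-0.29,0, 38,0,11,0,-0.29,0, 45,0,15,0,-0.29,0, 52,0,20,0,-0.29,0, 58,0,26,0,-0.29,0, 64,0,31,0,-0.29,0]'; python3 - <<'E'
from h import *
from station import camera
p,R=now()
d=camera("side");np.savez("side9.npz",**d);overlay(d,(.675,1.98,.488),"pics/side9.png",(210,75,440,275),3.)
rows(np.arange(2.04,2.63,.06))
E
```

```text
time_s: 7.8
ee_pos: [0.4903, 0.0618, 0.1105]
orientation: [-0.001, 0.846, 0.533, -0.0]
force: [0.0, -0.9, 0.8]
finger_gap: 0.003
t 7.8 b [  0.4  40.4 110.5] tilt 0.0 tip [  0.5  40.4 144.5] F [ 0.4 -0.8  0.8] gap 0.0 q [-0.1   0.48  1.84  0.    0.83  0.34]
t 7.85 b [  0.4  41.5 110.2] tilt 0.001 tip [  0.5  41.5 144.2] F [ 0.8  0.9 -0.2] gap 0.01 q [-0.1   0.48  1.84  0.    0.83  0.34]
2.04 v,z,t 0.049 0.108 0   [8, 0, 3, -0.0, -0.0, -0.0]
2.1 v,z,t 0.056 0.103 0   [14, 0, 7, -0.0, -0.0, -0.0]
2.16 v,z,t 0.062 0.098 0   [21, 0, 12, -0.0, -0.0, -0.0]
2.22 v,z,t 0.068 0.093 0   [27, 0, 17, -0.0, -0.0, -0.0]
2.28 v,z,t 0.074 0.087 0   [32, 0, 23, -0.0, -0.0, -0.0]
2.34 v,z,t 0.079 0.081 0   [37, 0, 29, -0.0, -0.0, -0.0]
2.4 v,z,t 0.084 0.075 0   [42, 0, 35, -0.0, -0.0, -0.0]
2.46 v,z,t 0.088 0.069 0   [47, 0, 41, -0.0, -0.0, -0.0]
2.52 v,z,t 0.092 0.062 0   [51, 0, 48, -0.0, -0.0, -0.0]
2.58 v,z,t 0.096 0.056 0   [54, 0, 54, -0.0, -0.0, -0.0]
```

View pics/side9.png

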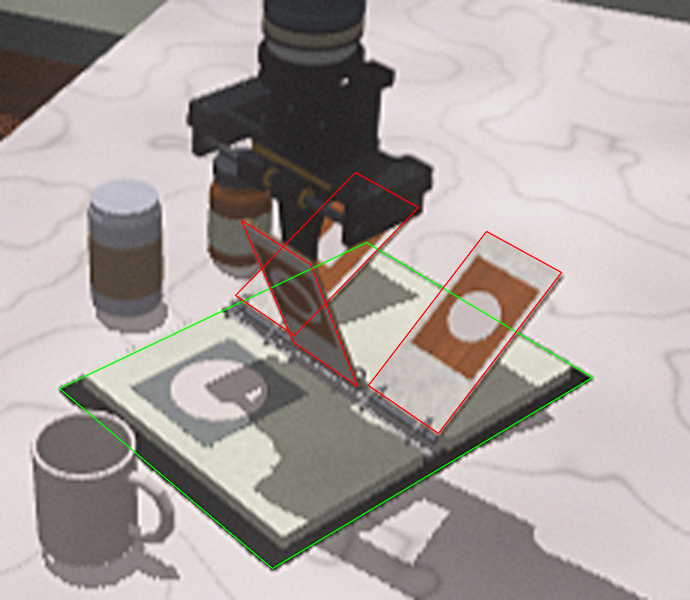

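```bash
python3 -m inch '[8,0,3,0,0,0, 14,0,7,0,0,0, 21,0,12,0,0,0, 27,0,17,0,0,0, 32,0,23,0,0,0, 37,0,29,0,0,0, 42,0,35,0,0,0, 47,0,41,0,0,0, 51,0,48,0,0,0, 54,0,54,0,0,0]'; python3 - <<'E'
from h import *
from station import camera
p,R=now()
d=camera("side");np.savez("side10.npz",**d);overlay(d,(.675,2.58,.488),"pics/side10.png",(210,75,440,275),3.)
d=camera("scene");overlay(d,(.675,2.58,.488),"pics/scene10.png",(80,90,340,310),3)
rows(np.r_[np.arange(2.64,3.15,.06),3.14159])
E
```

```text
time_s: 8.68
ee_pos: [0.5139, 0.1111, 0.0564]
orientation: [-0.0, 0.846, 0.534, -0.0]
force: [0.5, -0.7, 0.6]
finger_gap: 0.009
t 8.68 b [ 0.6 95.1 56.4] tilt -0.0 tip [ 0.6 95.1 90.4] F [ 0.8 -0.4  0.6] gap 0.01 q [0.   0.6  1.8  0.   0.74 0.44]
t 8.78 b [-0.2 94.6 56. ] tilt -0.001 tip [-0.1 94.7 90. ] F [0.9 0.6 0.1] gap 0.01 q [-0.    0.6   1.8   0.    0.74  0.44]
2.64 v,z,t 0.099 0.049 0   [4, 0, 7, -0.0, 0.0, 0.0]
2.7 v,z,t 0.102 0.042 0   [7, 0, 14, -0.0, 0.0, 0.0]
2.76 v,z,t 0.104 0.035 0   [9, 0, 21, -0.0, 0.0, 0.0]
2.82 v,z,t 0.106 0.027 0   [11, 0, 28, -0.0, 0.0, 0.0]
2.88 v,z,t 0.107 0.02 0   [12, 0, 36, -0.0, 0.0, 0.0]
2.94 v,z,t 0.108 0.013 0   [13, 0, 43, -0.0, 0.0, 0.0]
3.0 v,z,t 0.108 0.006 0   [14, 0, 50, -0.0, 0.0, 0.0]
3.06 v,z,t 0.108 -0.001 0   [14, 0, 57, -0.0, 0.0, 0.0]
3.12 v,z,t 0.108 -0.008 0   [13, 0, 64, -0.0, 0.0, 0.0]
3.14 v,z,t 0.107 -0.011 0   [13, 0, 67, -0.0, 0.0, 0.0]
```

View pics/side10.png

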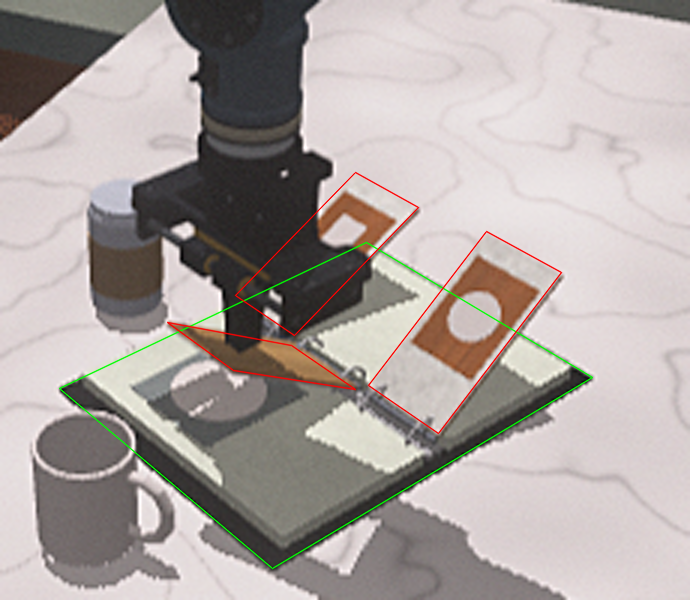

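View pics/scene10.png

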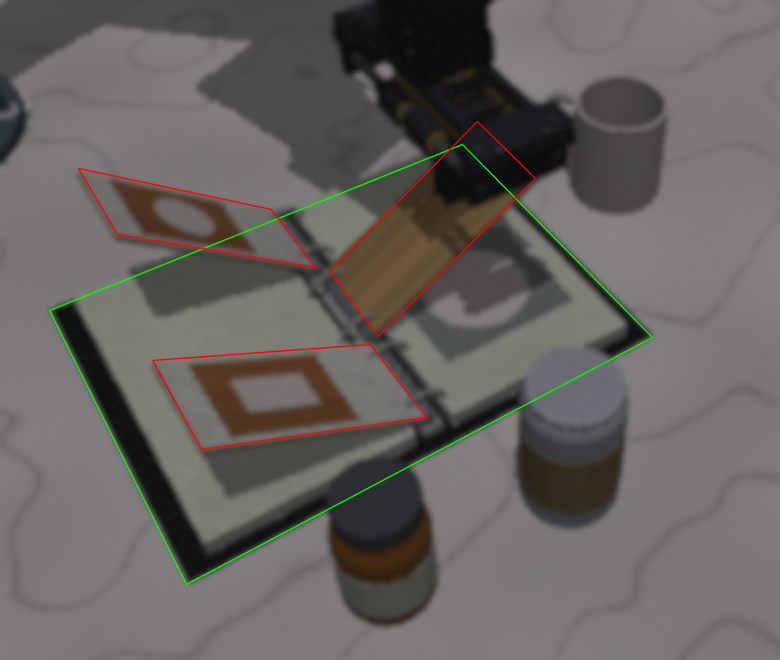

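```bash
python3 - <<'E'
from h import *
for n in("side10","side0"):
    d=load(n);bp=(cloud(d)-C)@B();m=(d["z_map"]>0)
    g=m&(bp[...,1]>.185)&(bp[...,1]<.35)&(abs(bp[...,0])<.12)&(bp[...,2]>.03)&(bp[...,2]<.1);print(n,"mug",np.percentile(bp[g],[1,99],axis=0).round(3).tolist())
d=load("side10");bp=(cloud(d)-C)@B();g=(d["z_map"]>0)&(abs(bp[...,0])<.11)&(bp[...,1]>.04)&(bp[...,1]<.18)&(bp[...,2]>.12)&(bp[...,2]<.25);print("grip",np.percentile(bp[g],[0.5,50,99.5],axis=0).round(3).tolist())
E
```

```text
side10 mug [[-0.087, 0.23, 0.031], [0.016, 0.303, 0.091]]
side0 mug [[-0.088, 0.229, 0.031], [0.016, 0.303, 0.091]]
grip [[-0.095, 0.061, 0.123], [-0.034, 0.117, 0.199], [0.093, 0.135, 0.25]]
```

```bash
python3 -m inch '[4,0,7,0,0,0, 7,0,14,0,0,0, 9,0,21,0,0,0, 11,0,28,0,0,0, 12,0,36,0,0,0, 13,0,43,0,0,0, 14,0,50,0,0,0, 14,0,57,0,0,0, 14,0,60,0,0,0, 14,0,60,0,0,0]'; python3 - <<'E'
from h import *
p,R=now()
E
python3 -m inch '[0,0,2,0,0,0, 0,0,4,0,0,0, 0,0,5,0,0,0, 0,0,6,0,0,0, 0,0,6,0,0,0]';python3 - <<'E'
from h import *
from station import camera
p,R=now()
d=camera("side");np.savez("side11.npz",**d);overlay(d,(.675,3.14,.488),"pics/side11.png",(210,75,440,275),3.)
E
```

```text
time_s: 9.62
ee_pos: [0.5191, 0.1231, -0.0038]
orientation: [-0.0, 0.846, 0.534, -0.001]
force: [0.4, 1.0, 0.5]
finger_gap: 0.005
t 9.62 b [  0.  108.1  -3.8] tilt -0.001 tip [1.000e-01 1.082e+02 3.020e+01] F [-0.1  1.   0.5] gap 0.0 q [ 0.02  0.72  1.8  -0.    0.62  0.47]
time_s: 10.03
ee_pos: [0.5198, 0.1232, -0.0071]
orientation: [0.0, 0.846, 0.534, 0.0]
force: [-2.5, -0.4, 11.3]
finger_gap: 0.006
t 10.03 b [  0.7 108.6  -7.1] tilt 0.0 tip [  0.7 108.5  26.9] F [-2.1 -1.4 11.3] gap 0.01 q [ 0.02  0.72  1.8  -0.    0.61  0.47]
```

View pics/side11.png

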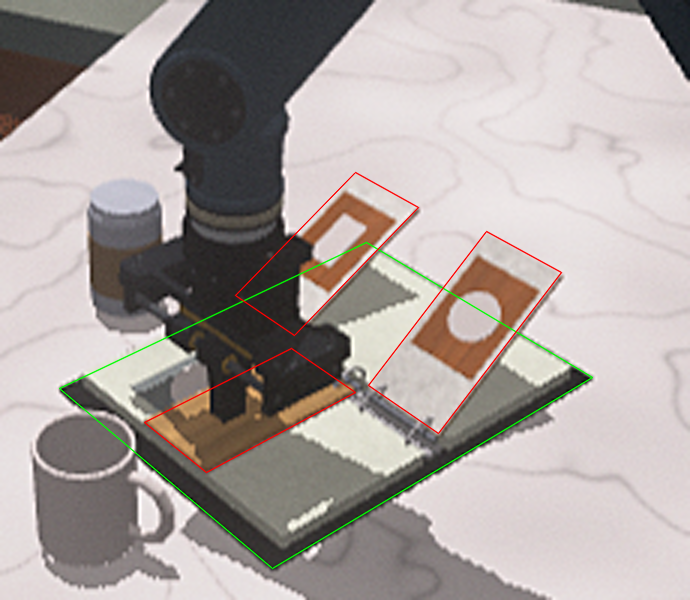

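The downward push now meets 11 N at the end stop, and the leaf matches the flat outline. I'll lift clear.

```bash
python3 -m inch '[0,0,-5,0,0,0, 0,0,-15,0,0,0, 0,0,-35,0,0,0, 0,0,-60,0,0,0, 0,0,-90,0,0,0, 0,0,-120,0,0,0, 0,0,-150,0,0,0, 0,0,-180,0,0,0, 0,0,-200,0,0,0, 0,0,-200,0,0,0]'; python3 - <<'E'
from h import *
from station import camera
p,R=now()
for n,cr,f in(("side",(210,75,440,275),3.),("scene",(80,90,340,310),3)):
    d=camera(n);np.savez(n+"12.npz",**d);overlay(d,(.675,3.14,.488),f"pics/{n}12.png",cr,f)
    bp=(cloud(d)-C)@B();z=d["z_map"]>0
    for nm,u0 in(("near",-.084),("far",.084),("mid",0)):
        s=1 if nm=="mid" else -1
        m=z&(abs(bp[...,0]-u0)<.033)&(s*bp[...,1]>.03)&(s*bp[...,1]<.15)&(bp[...,2]>(.012 if s>0 else .03))&(bp[...,2]<.13)
        mm,nn,r=plane(bp[m]);print(n,nm,m.sum(),"mean",mm.round(3),"tilt about spine",np.arctan2(nn[1],nn[2]).round(3),r.round(4))
E
```

```text
time_s: 10.92
ee_pos: [0.5232, 0.1234, 0.1966]
orientation: [0.003, 0.846, 0.534, 0.005]
force: [1.0, 0.3, 0.2]
finger_gap: 0.005
t 10.92 b [  3.6 110.2 196.6] tilt 0.005 tip [  3.3 110.  230.6] F [0.8 0.7 0.2] gap 0.0 q [0.02 0.4  1.66 0.   1.07 0.47]
side near 1210 mean [-0.085 -0.078  0.088] tilt about spine 0.674 0.0016
side far 914 mean [ 0.083 -0.087  0.071] tilt about spine 0.486 0.0016
side mid 844 mean [-0.001  0.092  0.024] tilt about spine 0.001 0.0013
scene near 860 mean [-0.083 -0.084  0.089] tilt about spine 0.669 0.0007
scene far 1567 mean [ 0.085 -0.092  0.071] tilt about spine 0.485 0.0008
scene mid 1053 mean [0.001 0.088 0.022] tilt about spine -0.0 0.001
```

View pics/side12.png

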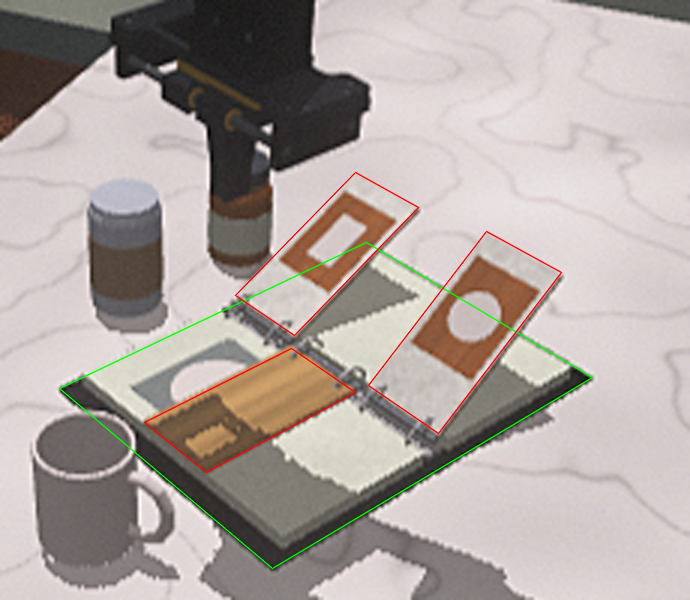

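View pics/scene12.png

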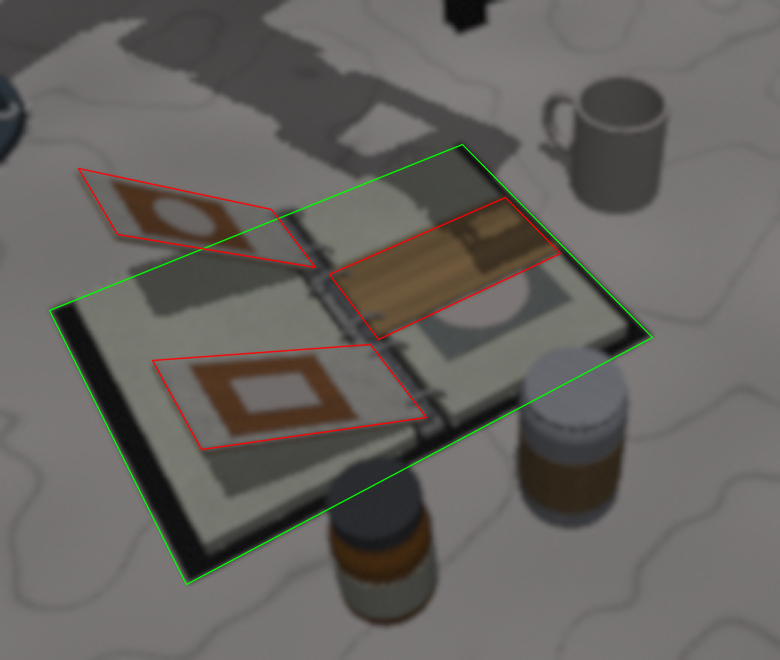

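The middle leaf is flat on the left with its wooden side up. The neighbours, binder and loose objects are where they were, and the gripper is well clear.

```bash
python3 -m inch '[0,0,0,0,0,0, 0,0,0,0,0,0, 0,0,0,0,0,0]'; python3 -c "
from station import ticket
print(ticket.finish_job())"
```

```text
time_s: 11.27
ee_pos: [0.5188, 0.1232, 0.1898]
orientation: [-0.001, 0.846, 0.534, -0.001]
force: [-0.3, -1.2, -0.2]
finger_gap: 0.004
the job is handed in; nothing more can be done
None
```

The middle leaf now lies flat on the left, wooden side up, and the job is handed in at 11.3 s. I kept the fingers shut, pushed the leaf up from below by its underside, carried it over the spine and pressed it down. At the end stop the wrist read about 11 N. I then lifted about 200 mm clear.

**Last checks:**
- **Middle leaf:** both cameras show it level to within 0.001 rad, with its upper face at 22–24 mm where 23 mm is expected.
- **Other leaves:** they read about 0.67 and 0.486 rad, against 0.675 and 0.488 rad at the start.
- **Binder:** its outline shows no visible shift in either view.
- **Mug, jar and can:** they look unmoved in the final pictures. I only measured the mug again, before the final press, and it had not moved.

**One disagreement:** the real fingertips sit about 30–34 mm behind the reported TCP, not 8 mm ahead as stated. All three cameras showed this, and the contact height at the final press agreed. Because of it, my first approach passed above the leaf. The leaf did not move measurably and forces stayed around 1 N, so I backed out, corrected the offset and went under it.

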